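# Sweep button blanks through the feeder gate

## Robot

A 6-joint arm with a two-finger parallel gripper is mounted at the origin on the work surface. World frame = base frame: x ahead of the robot, y to its left, z up, the work surface at z = 0. Lengths are in m, angles in rad, forces in N, time in s.
With the tool pointing down it reaches from about 0.35 to 0.85 m from the base axis. Payload 8.1 kg.
Tool frame: the origin (TCP) lies at the very end of the fingers, on their centre line; the grasp point (between the pads) lies 19 mm behind it (pinch_z is the distance from the TCP to the grasp point, in m); z points along the fingers, y is the direction in which the jaws open and shut (so a half turn about z gives the same grasp; the last joint's range is limited). The gripper opens to 93 mm and grips with 3 to 60 N. Pads are 15 mm wide; open, the fingers measure 128 mm over their backs; the gripper's body (75 mm by 188 mm) begins 65 mm behind the grasp point.
Start: joints at [1.209, 0.13, 1.488, -0, 1.523, -0.085], TCP at [0.164, 0.577, 0.197] pointing down, gripper open.
Joint ranges: [-2.96, 2.96], [-0.89, 2.26], [0.02, 2.5], [-1.34, 4.48], [0, 2.73], [-2.66, 2.66]. Speed limits (rad/s): [2.39, 2.39, 2.79, 3.14, 3.14, 3.14].

## Interface

Orientations are given as a rotation vector (axis times angle).
In Python, from plant import * gives the robot as it stands.
- The arm moves only by the tool move_arm, never from a script. Its argument "series" is a list of rows, each a list of 7 numbers: the shift along the tool's x, y, z each as a share of 10 cm, from -1 to 1, then the turn, a rotation vector about the tool's x, y, z each as a share of 180 degrees, from -1 to 1, then the opening, from -1 (shut) to 1 (fully open). In form: [[dx, dy, dz, rx, ry, rz, jaw], ...]. A call has 1 to 8 rows; each row is the pose to reach, as a shift and turn from the pose commanded when the call began, along the tool's axes at that moment, turning the shorter way round; what a row does not reach only later rows make up. A row lasts 1/10 s, in which the tool goes at most 50 mm and 8.59 degrees, less where a joint would pass 70% of its speed; a pose out of reach is approached as far as the arm can. A call with a number of a shift or a turn outside -1 to 1 is refused whole. A call with a gripper value outside its range is refused whole. The fingers move at their own pace and stop on an object; "squeeze" is the grip in N (left out, the last holds). Time passes only in rows, so rows that repeat a pose let the fingers close. It gives the time, the measured TCP pose, the force and the opening at its end, in the units of the state.
- read_state(): the state, without advancing time (a new reading comes with each control period).
- read_camera(name): name is "scene" or "top" or "wrist"; returns a dict with "frame" (480x640x3 uint8, red, green, blue), "K" (3x3 intrinsics, pixels), "k1" (the pictures are not rectified: a ray, as slopes to the right and down, at radius r is drawn at 1 + k1 r^2 times it, then the intrinsics apply), "rvec" (rotation vector, rad) and "tvec" (3), from world to camera coordinates, as OpenCV has them. Camera axes: x right, y down, z forward; pixel columns grow to the right and rows downward; lengths in m; the calibration is good to about 2 mm. A picture is of the moment at which its call begins. There is no depth.
- close_job(): hands the job in, once; it reports no verdict.
The state is a dict: "t": time; "q": joint angles; "dq": joint speeds; "joint_torque": joint torques, N m; "tool_pos": TCP position; "orientation": TCP orientation; "force": force on the tool from outside, world axes, zero at the start; "wrist_torque": the same for the moment, N m; "opening": finger opening in m.
Only numpy, scipy, OpenCV 4.12 (cv2) and the standard library are available. Lean on these libraries where they do the work, as an engineer would, in place of code of your own. Each camera call takes 0.05 s, during which the arm holds its last target.

## Task

Sweep the three loose round button blanks across the deck of the plywood feeder box with the fingertips, through the narrow gate between the two pins, so that they drop into the slot behind it one at a time, each down in the slot before the next one goes. Only push them along the deck, never lift one or tip it up, and leave the brass weight, the jar and the mallet where they are.

Things in the scene. Friction and masses are not known exactly. Their poses are not given: they have to be found in the camera images.
- feeder: Fixed plywood feeder box, 288 x 270 mm (its x, y). Origin: on the bench under the box; z up, +x the sweeping direction, away from the robot. Its flat deck is 72 mm above the origin: x -140 to 70, y -127 to 127 mm. Round it side walls 14 mm high and, at the rear (x = -140), a 6 mm lip.
- gate (a point): Middle of the gate, on the deck: x = 65, y = 0, z = 72 mm of the feeder. A 44 mm clear gap along the feeder's y between two brass pins, 8 mm thick, 20 mm high; passed along +x. Two straight fences, 14 mm high, 7 mm thick, run to it like a funnel, each from a side wall (x = -6, y = +-128) to a pin (x = 64, y = +-28).
- slot (a point): Centre of the slot's mouth: x = 100, y = 0, z = 72 mm of the feeder. The deck ends in this open slot 5 mm past the gate: x 70 to 130, y -70 to 70 mm, floor 66 mm below the deck, room for all three blanks anyhow piled. The wall beyond it (x 130 to 140) stands 14 mm above the deck.
- blank1: Turned dark hardwood button blank, one of three alike: a disc 34 mm in diameter and 16 mm high with a low domed top (upright side from 1.5 to 12 mm), about 16 g, loose, lying flat on the deck upstream of the gate, blanks at least 5 mm apart. Origin: centre of its underside; z up.
- blank2: Turned dark hardwood button blank, one of three alike: a disc 34 mm in diameter and 16 mm high with a low domed top (upright side from 1.5 to 12 mm), about 16 g, loose, lying flat on the deck upstream of the gate, blanks at least 5 mm apart. Origin: centre of its underside; z up.
- blank3: Turned dark hardwood button blank, one of three alike: a disc 34 mm in diameter and 16 mm high with a low domed top (upright side from 1.5 to 12 mm), about 16 g, loose, lying flat on the deck upstream of the gate, blanks at least 5 mm apart. Origin: centre of its underside; z up.
- weight: Round brass weight with a knob, 34 mm in diameter, 37 mm high, loose on the deck corner beside the slot, outside the fences (about feeder x = 100, y = +102 mm, deck height). Not to be moved. Origin: centre of its underside.
- jar: Amber glass jar with a steel cap, 60 mm in diameter, 80 mm high, loose on the bench to one side (+y) of the feeder. Not to be moved. Origin: centre of its underside.
- mallet: Small wooden mallet lying flat on the bench on the other side (-y) of the feeder, about 190 mm long along its x, head 45 x 85 x 35 mm. Not to be moved. Origin: on the bench under the handle, 55 mm behind the head's centre.
Things that resemble listed ones, but are neither listed nor needed, are in the scene too. What is shaped like the blank2 but green is not meant. What is shaped like the blank3 but blue is not meant.

How it is judged:
On the way, in this order (a step that is already met when the one before it is completed fails the run):
1. one blank has dropped into the slot (((x of blank1 in the frame of feeder between 0.065 and 0.135 m and y of blank1 in the frame of feeder between -0.075 and 0.075 m and z of blank1 in the frame of feeder below 0.062 m) or (x of blank2 in the frame of feeder between 0.065 and 0.135 m and y of blank2 in the frame of feeder between -0.075 and 0.075 m and z of blank2 in the frame of feeder below 0.062 m) or (x of blank3 in the frame of feeder between 0.065 and 0.135 m and y of blank3 in the frame of feeder between -0.075 and 0.075 m and z of blank3 in the frame of feeder below 0.062 m))), for 0.2 s.
2. a second blank has dropped, after the first ((((x of blank1 in the frame of feeder between 0.065 and 0.135 m and y of blank1 in the frame of feeder between -0.075 and 0.075 m and z of blank1 in the frame of feeder below 0.062 m) and (x of blank2 in the frame of feeder between 0.065 and 0.135 m and y of blank2 in the frame of feeder between -0.075 and 0.075 m and z of blank2 in the frame of feeder below 0.062 m)) or ((x of blank1 in the frame of feeder between 0.065 and 0.135 m and y of blank1 in the frame of feeder between -0.075 and 0.075 m and z of blank1 in the frame of feeder below 0.062 m) and (x of blank3 in the frame of feeder between 0.065 and 0.135 m and y of blank3 in the frame of feeder between -0.075 and 0.075 m and z of blank3 in the frame of feeder below 0.062 m)) or ((x of blank2 in the frame of feeder between 0.065 and 0.135 m and y of blank2 in the frame of feeder between -0.075 and 0.075 m and z of blank2 in the frame of feeder below 0.062 m) and (x of blank3 in the frame of feeder between 0.065 and 0.135 m and y of blank3 in the frame of feeder between -0.075 and 0.075 m and z of blank3 in the frame of feeder below 0.062 m)))), for 0.2 s.
3. the third blank has dropped, after the second (x of blank1 in the frame of feeder between 0.065 and 0.135 m and y of blank1 in the frame of feeder between -0.075 and 0.075 m and z of each of blank1, blank2, blank3 in the frame of feeder below 0.062 m and x of blank2 in the frame of feeder between 0.065 and 0.135 m and y of blank2 in the frame of feeder between -0.075 and 0.075 m and x of blank3 in the frame of feeder between 0.065 and 0.135 m and y of blank3 in the frame of feeder between -0.075 and 0.075 m), for 0.2 s.
At the end, for the whole second after the job is handed in: All three blanks lie at rest (below 0.03 m/s) in the slot, their origins within its 60 x 140 mm outline (5 mm margin) and at least 10 mm below the deck; weight, jar and mallet are within 20 mm of where they started (all of step 3 and linear speed of each of blank1, blank2, blank3 below 0.03 m/s and distance of each of weight, jar, mallet from where it was at the start of the episode below 0.02 m); the robot touches nothing.
It fails at once if a blank was lifted or tipped up (its origin more than 12 mm above the deck) (z of blank1 in the frame of feeder above 0.084 m).
It fails at once if a blank was lifted or tipped up (its origin more than 12 mm above the deck) (z of blank2 in the frame of feeder above 0.084 m).
It fails at once if a blank was lifted or tipped up (its origin more than 12 mm above the deck) (z of blank3 in the frame of feeder above 0.084 m).
It fails at once if the weight, the jar or the mallet was moved more than 20 mm (distance of any of weight, jar, mallet from where it was at the start of the episode above 0.02 m).
It also fails if it takes over 61 s, if anything falls off the work surface, if the arm or the gripper's body presses on something with over 40 N, if the wrist force passes 120 N, or if a joint passes its speed limit or range.

## Working session

There is one attempt and no reset: what is moved stays moved. The work goes in short steps, Python scripts to look and compute and a tool call to move; the robot and the scene stay as the last step left them, time stands still between calls to the robot, and variables do not carry over. Pictures are saved under pics/ and viewed, and the job is handed in when it is done.

Besides the shell and the picture viewer there is one more tool, called as a command line: name --pt "numbers of a row" for each row, then --argument value for the rest. move_arm: Moves the arm, as the interface text tells. Shift numbers are shares of 10 cm and turn numbers shares of 180 degrees, none past 1 either way. Its arguments: {"type":"object","properties":{"series":{"type":"array","items":{"type":"array","items":{"type":"number"}}},"squeeze":{"type":"number"}},"required":["series"]}

```bash
mkdir -p pics; ls
python3 - <<'E'
from plant import *
import cv2,pickle
print(read_state())
for n in ["scene","top","wrist"]:
    c=read_camera(n); cv2.imwrite(f"pics/{n}0.png",c["frame"][:,:,::-1]); pickle.dump(c,open(f"{n}0.pkl","wb"))
    print(n,c["K"],c["k1"],c["rvec"],c["tvec"])
E
```

```text
pics
{'t': 0.0, 'q': array([ 1.20859749e+00,  1.31154378e-01,  1.48928953e+00,  1.99504183e-05,
        1.52300539e+00, -8.53976248e-02]), 'dq': array([ 0.00034209,  0.00276284,  0.00158987, -0.00048328, -0.00137037,
       -0.00108782]), 'joint_torque': array([ 3.01371847e-04, -5.59804308e+01, -4.91767430e+01,  7.67102279e-02,
        3.50029359e-02, -1.51207119e-04]), 'tool_pos': array([0.16371778, 0.57658959, 0.19608592]), 'orientation': array([-4.33353386e-01, -3.11112364e+00,  2.83634247e-03]), 'force': array([ 0.19747177,  0.33335797, -0.34211634]), 'wrist_torque': array([ 0.00203151, -0.00028309,  0.02479287]), 'opening': 0.09296176657495799}
scene [[474.22555171   0.         313.11857676]
 [  0.         474.22555171 233.6733595 ]
 [  0.           0.           1.        ]] 0.015027846015979607 [ 1.77553367  1.5422064  -0.78469101] [-0.09791761 -0.24500737  1.24425699]
top [[515.79958521   0.         317.21589308]
 [  0.         515.79958521 231.21869224]
 [  0.           0.           1.        ]] 0.010898247437580286 [ 2.13291818 -2.15016596  0.20818362] [0.02130486 0.52919696 0.80984177]
wrist [[402.62344145   0.         325.02159703]
 [  0.         402.62344145 246.34531721]
 [  0.           0.           1.        ]] 0.005132694197978917 [-2.31231919 -1.74497015 -0.25523191] [-0.59999079 -0.03321137  0.39183964]
```

View pics/scene0.png

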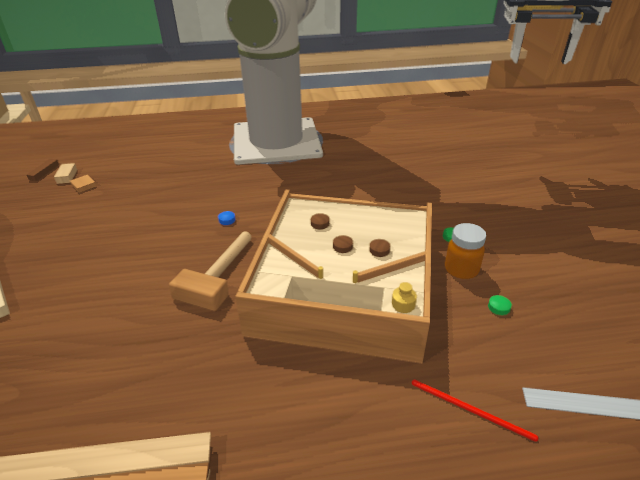

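View pics/top0.png

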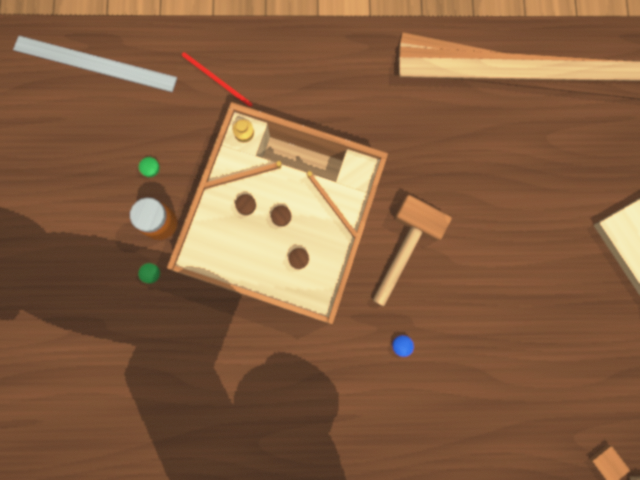

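View pics/wrist0.png

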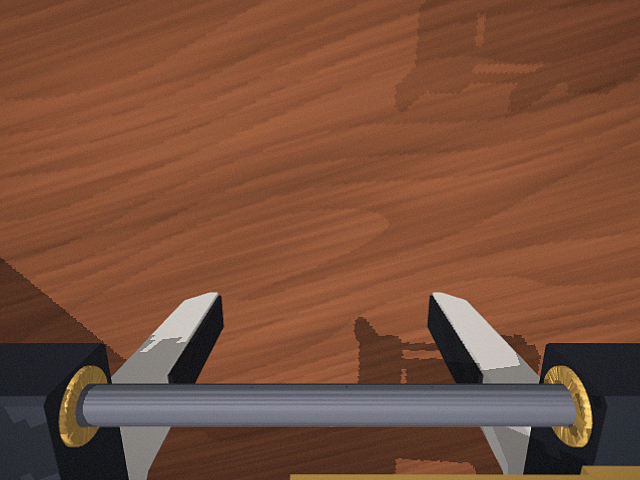

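Run:
```python
import cv2
a=cv2.imread("pics/top0.png")[90:335,160:400]; cv2.imwrite("pics/topc.png",cv2.resize(a,None,fx=2.4,fy=2.4,interpolation=cv2.INTER_CUBIC))
a=cv2.imread("pics/scene0.png")[185:365,235:445]; cv2.imwrite("pics/scenec.png",cv2.resize(a,None,fx=3.3,fy=3.3,interpolation=cv2.INTER_CUBIC))
```

```text
(no output)
```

View pics/topc.png

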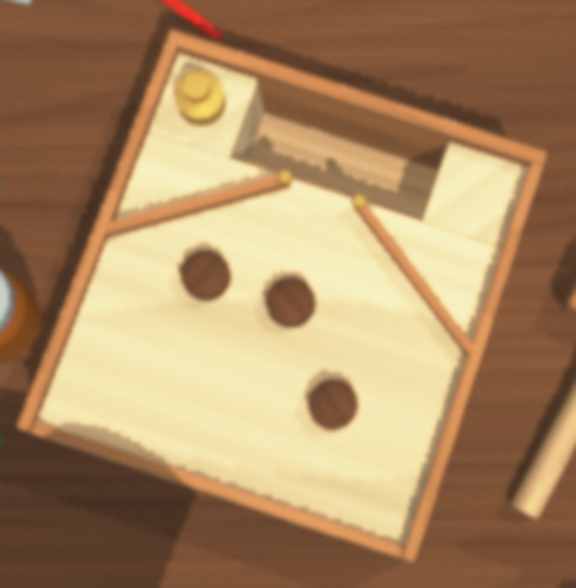

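View pics/scenec.png

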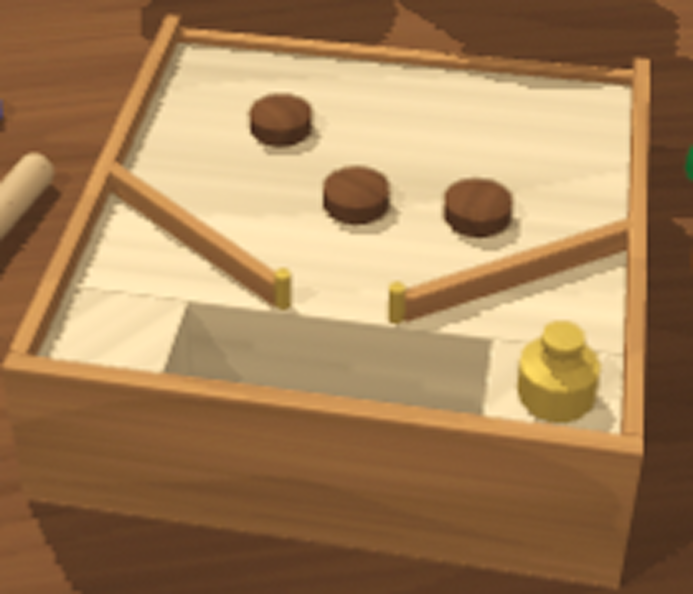

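```bash
cat > h.py <<'E'
import numpy as np,cv2,pickle
from scipy.optimize import least_squares
def dist(c): return np.array([c["k1"],0,0,0,0.])
def proj(c,P): return cv2.projectPoints(np.asarray(P,float).reshape(-1,1,3),c["rvec"],c["tvec"],c["K"],dist(c))[0].reshape(-1,2)
def back(c,uv,z):
    n=cv2.undistortPoints(np.asarray(uv,float).reshape(-1,1,2),c["K"],dist(c)).reshape(-1,2)
    R=cv2.Rodrigues(c["rvec"])[0]; o=-R.T@c["tvec"]; d=np.c_[n,np.ones(len(n))]@R
    return o+d*((z-o[2])/d[:,2])[:,None]
def F(p,P):
    P=np.asarray(P,float); c,s=np.cos(p[2]),np.sin(p[2])
    return np.c_[p[0]+c*P[:,0]-s*P[:,1],p[1]+s*P[:,0]+c*P[:,1],P[:,2]]
def Finv(p,W):
    W=np.asarray(W,float);c,s=np.cos(p[2]),np.sin(p[2]);d=W[:,:2]-p[:2]
    return np.c_[c*d[:,0]+s*d[:,1],-s*d[:,0]+c*d[:,1],W[:,2]]
E
python3 - <<'E'
from h import *
T=pickle.load(open("top0.pkl","rb"));S=pickle.load(open("scene0.pkl","rb"))
P=np.array([[.140,.135,.086],[.140,-.135,.086],[-.148,.135,.086],[-.148,-.135,.086],[.065,.026,.092],[.065,-.026,.092]])
tu=np.array([[174,31],[547,153],[19,428],[410,559],[286,177],[360,201]])/2.4+[160,90]
su=np.array([[641,448],[8,362],[642,62],[172,18],[398,287],[283,272]])/3.3+[235,185]
for nm,fs in [("both",[(T,tu),(S,su)]),("top",[(T,tu)]),("scene",[(S,su)])]:
    r=least_squares(lambda p:np.concatenate([(proj(c,F(p,P))-u).ravel() for c,u in fs]),[.5,0.05,0.1])
    p=r.x;print(nm,p,np.round(r.fun.reshape(-1,2),1).tolist())
    if nm=="both": np.save("feeder.npy",p)
p=np.load("feeder.npy")
print("top",Finv(p,back(T,np.array([[205,274],[290,301],[332,404]])/2.4+[160,90],.086)).round(4).tolist())
print("scene",Finv(p,back(S,np.array([[478,196],[356,184],[281,111]])/3.3+[235,185],.086)).round(4).tolist())
print("pins top",Finv(p,back(T,tu[4:],.092)).round(4).tolist(),Finv(p,back(S,su[4:],.092)).round(4).tolist())
E
```

```text
both [ 0.56199469  0.07671951 -0.33343934] [[-2.1, -0.9], [-0.9, -0.5], [-2.0, -0.6], [0.6, 1.1], [-1.3, -0.4], [-1.4, -0.3], [-0.2, 1.4], [-3.5, 0.9], [1.7, -1.9], [-2.4, -2.1], [-1.2, -1.0], [-1.1, -0.6]]
top [ 0.56166276  0.07490037 -0.33606987] [[-0.7, -0.8], [0.3, 0.0], [-0.9, -0.7], [1.5, 1.5], [-0.1, -0.3], [-0.1, -0.0]]
scene [ 0.5622031   0.07837158 -0.33160103] [[1.3, 1.2], [-2.2, 1.0], [2.5, -2.0], [-1.7, -2.0], [0.0, -1.0], [0.1, -0.6]]
top [[-0.0136, 0.0533, 0.086], [-0.0127, -0.0058, 0.086], [-0.0685, -0.0542, 0.086]]
scene [[-0.0113, 0.0565, 0.086], [-0.0102, -0.0027, 0.086], [-0.0638, -0.0505, 0.086]]
pins top [[0.065, 0.0238, 0.092], [0.0653, -0.0282, 0.092]] [[0.0668, 0.028, 0.092], [0.0661, -0.0242, 0.092]]
```

```bash
cat >> h.py <<'E'
from scipy.spatial.transform import Rotation as Ro
p0=np.load("feeder.npy")
def st():
    from plant import read_state
    return read_state()
def where(s):
    R=Ro.from_rotvec(s["orientation"]).as_matrix(); f=Finv(p0,[s["tool_pos"]])[0]
    d=-R[:,0]; yaw=np.degrees(np.arctan2(d[1],d[0])-p0[2])  # heading of tool -x in feeder
    return f,yaw,R
def plan(fx,fy,z,yaw=None,s=None):
    "feeder mm, z world mm, heading deg of tool -x in feeder"
    s=s or st(); f,y0,R=where(s)
    W=F(p0,[[fx/1e3,fy/1e3,z/1e3]])[0]
    sh=R.T@(W-s["tool_pos"])/.1
    tgt_a=p0[2]+np.radians(y0 if yaw is None else yaw)
    x=-np.array([np.cos(tgt_a),np.sin(tgt_a),0]); zz=np.array([0,0,-1.]); Rt=np.c_[x,np.cross(zz,x),zz]
    rv=Ro.from_matrix(R.T@Rt).as_rotvec()/np.pi
    print("t%.2f at mm"%s["t"],(f*1e3).round(1),"yaw %.1f"%y0,"open %.1f"%(s["opening"]*1e3),"F",s["force"].round(1)); print("   -> shift",sh.round(3),"turn",rv.round(4))
E
python3 - <<'E'
from h import *
plan(-75,-4,140,0)
T=pickle.load(open("wrist0.pkl","rb"));R=cv2.Rodrigues(T["rvec"])[0]; o=-R.T@T["tvec"]; f,y,Rt=where(st()); print(Rt.T@(o-st()["tool_pos"]), Rt.T@R.T)
E
```

```text
t0.15 at mm [-539.9  342.1  196.3] yaw 3.2 open 93.0 F [ 0.5 -0.1 -0.1]
   -> shift [-4.446 -3.718  0.568] turn [-0.0005 -0.      0.018 ]
[ 0.08021781  0.00075128 -0.18780001] [[-1.23511354e-03 -9.57627995e-01 -2.88005379e-01]
 [ 9.99999184e-01 -1.27711809e-03 -4.20425745e-05]
 [-3.27555735e-04 -2.88005196e-01  9.57628790e-01]]
```

move_arm --pt "-1 -0.9 0 0 0 0.018 -0.74" --pt "-1 -0.9 0 0 0 0.018 -0.74" --pt "-1 -0.9 0 0 0 0.018 -0.74" --pt "-1 -0.9 0 0 0 0.018 -0.74" --squeeze 20

```text
t: 0.55
tool_pos: [0.2375, 0.4603, 0.1969]
orientation: [0.526, 3.096, -0.002]
force: [-0.6, 0.9, 0.5]
opening: 0.0655
```

move_arm --pt "-1 -0.9 0 0 0 0 -0.74" --pt "-1 -0.9 0 0 0 0 -0.74" --pt "-1 -0.9 0 0 0 0 -0.74" --pt "-1 -0.9 0 0 0 0 -0.74"

```text
t: 0.95
tool_pos: [0.3021, 0.343, 0.1971]
orientation: [0.526, 3.096, -0.001]
force: [-1.2, 0.7, -0.3]
opening: 0.034
```

move_arm --pt "-1 -0.9 0 0 0 0 -0.74" --pt "-1 -0.9 0 0 0 0 -0.74" --pt "-1 -0.9 0 0 0 0 -0.74" --pt "-1 -0.9 0 0 0 0 -0.74"

```text
t: 1.35
tool_pos: [0.3671, 0.2256, 0.1971]
orientation: [0.527, 3.096, -0.001]
force: [-0.5, 0.0, -0.4]
opening: 0.0122
```

Run:
```python
from h import *
plan(-75,-4,140,0)
```

```text
t1.35 at mm [-232.9   76.9  197.1] yaw -0.2 open 12.2 F [-0.5  0.  -0.4]
   -> shift [-1.582 -0.803  0.573] turn [-0.0002  0.0002 -0.0012]
```

move_arm --pt "-1 -0.8 0 0 0 0 -0.74" --pt "-1 -0.8 0 0 0 0 -0.74" --pt "-1 -0.8 0 0 0 0 -0.74" --pt "-1 -0.8 0 0 0 0 -0.74" --pt "-1 -0.8 0 0 0 0 -0.74"

```text
t: 1.85
tool_pos: [0.4338, 0.1204, 0.1969]
orientation: [-0.522, -3.097, -0.001]
force: [-0.8, 0.6, -0.7]
opening: 0.0121
```

```bash
cat > look.py <<'E'
import sys
from h import *
from plant import read_camera
n,tag=sys.argv[1:3]
c=read_camera(n); cv2.imwrite(f"pics/{tag}.png",c["frame"][:,:,::-1]); pickle.dump(c,open(f"{tag}.pkl","wb"))
E
python3 look.py wrist w1
python3 - <<'E'
from h import *
plan(-75,-4,140,0)
E
```

```text
t1.90 at mm [-135.8   -0.4  197. ] yaw 0.0 open 12.3 F [ 0.4 -0.3  0.2]
   -> shift [-0.608 -0.037  0.569] turn [ 0.0001 -0.0003  0.0002]
```

View pics/w1.png

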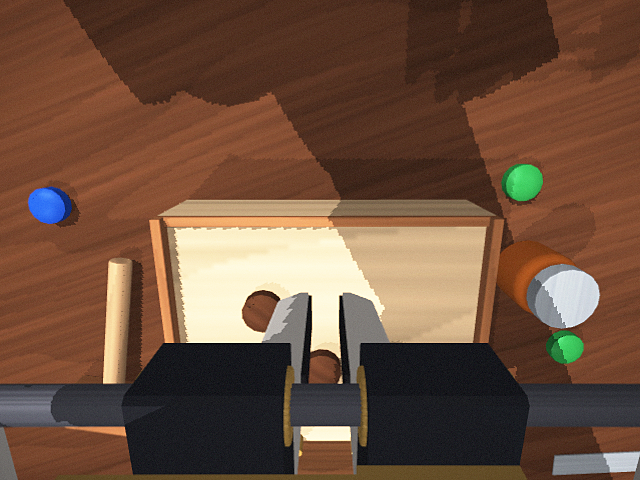

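Run:
```python
from h import *
c=pickle.load(open("w1.pkl","rb"))
print(st()["q"].round(3))
P=[[-.148,.135,.086],[-.148,-.135,.086],[-.148,.135,0],[-.148,-.135,0]]
print(proj(c,F(p0,P)).round(1))
im=cv2.imread("pics/w1.png")
cv2.imwrite("pics/w1c.png",cv2.resize(im[180:380,140:520],None,fx=2.1,fy=2.1,interpolation=cv2.INTER_CUBIC))
s=st();f,y,R=where(s)
print("tips",proj(c,[s["tool_pos"]+R@np.array([x,sg*(w),0]) for sg in(-1,1) for w in (.006,.0235) for x in(-.0075,.0075)]).round(1).tolist())
```

```text
[ 1.570e-01 -2.860e-01  1.884e+00  1.000e-03  1.545e+00 -1.081e+00]
[[502.7 218.1]
 [146.7 218.9]
 [464.8 198.5]
 [184.5 199.1]]
tips [[312.3, 304.5], [312.0, 277.0], [277.9, 304.6], [276.9, 277.1], [335.9, 304.5], [336.0, 276.9], [370.3, 304.4], [371.2, 276.8]]
```

View pics/w1c.png

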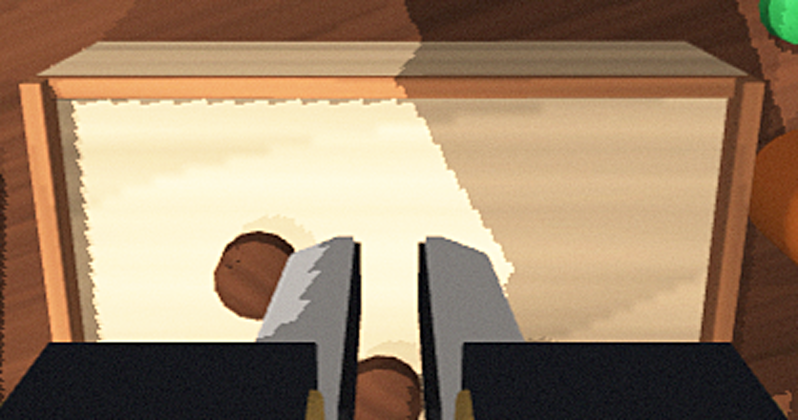

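move_arm --pt "-0.9 0 0 0 0 0.38 -0.74" --pt "-0.9 0 0 0 0 0.38 -0.74" --pt "-0.9 0 0 0 0 0.38 -0.74" --pt "-0.9 0 0 0 0 0.38 -0.74" --pt "-0.9 0 0 0 0 0.38 -0.74" --pt "-0.9 0 0 0 0 0.38 -0.74" --pt "-0.9 0 0 0 0 0.38 -0.74" --pt "-0.9 0 0 0 0 0.38 -0.74"

```text
t: 2.7
tool_pos: [0.5184, 0.0923, 0.1971]
orientation: [-2.176, -2.265, -0.0]
force: [-0.4, -0.1, 0.1]
opening: 0.0122
```

move_arm --pt "0 0 0 0 0 0.38 -0.74" --pt "0 0 0 0 0 0.38 -0.74" --pt "0 0 0 0 0 0.38 -0.74" --pt "0 0 0 0 0 0.38 -0.74" --pt "0 0 0 0 0 0.38 -0.74" --pt "0 0 0 0 0 0.38 -0.74" --pt "0 0 0 0 0 0.38 -0.74" --pt "0 0 0 0 0 0.38 -0.74"

```text
t: 3.5
tool_pos: [0.5185, 0.0923, 0.1971]
orientation: [-3.073, -0.65, 0.0]
force: [0.9, 0.8, 0.1]
opening: 0.0121
```

move_arm --pt "0 0 0 0 0 0.24 -0.74" --pt "0 0 0 0 0 0.24 -0.74" --pt "0 0 0 0 0 0.24 -0.74" --pt "0 0 0 0 0 0.24 -0.74" --pt "0 0 0 0 0 0.24 -0.74" --pt "0 0 0 0 0 0.24 -0.74"

```text
t: 4.1
tool_pos: [0.5185, 0.092, 0.1971]
orientation: [-3.097, 0.522, 0.0]
force: [-0.3, -0.2, -0.7]
opening: 0.012
```

```bash
sed -i 's/d=-R\[:,0\]/d=R[:,0]/; s/x=-np.array/x=np.array/; s/tool -x/tool +x/' h.py
python3 look.py wrist w2
python3 - <<'E'
from h import *
plan(-60,-4,140,0)
print(st()["q"].round(2))
E
```

```text
t4.15 at mm [-46.   -0.  197.1] yaw 0.3 open 12.1 F [-0.2  0.8  0.1]
   -> shift [-0.141  0.039  0.571] turn [-0.0001  0.0001  0.0015]
[ 0.08 -0.07  1.69  0.    1.52  1.98]
```

View pics/w2.png

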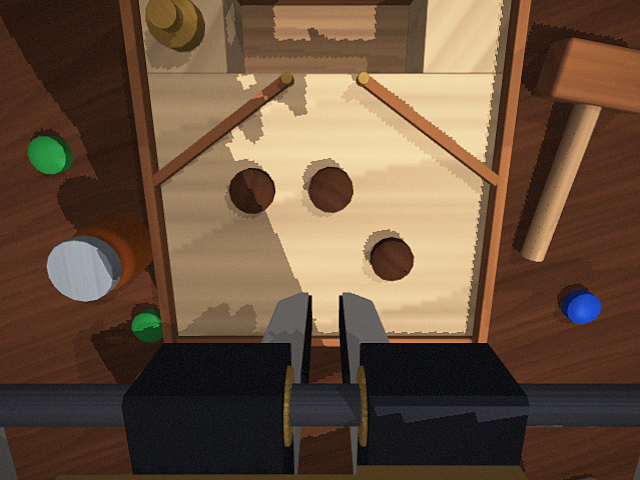

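```bash
cat > ref.py <<'E'
from h import *
c=pickle.load(open("w2.pkl","rb"))
u=np.array([[287,78],[363,78]]);W=back(c,u,.092)
print("pins now",Finv(p0,W).round(4).tolist())
d=W[0]-W[1]; print("sep",np.hypot(*d[:2]),"yaw",np.arctan2(-d[0],d[1]))
# side walls slot edge (deck z .072) y+-70 x=70 : 
print("slot corners",Finv(p0,back(c,[[242,73],[408,73]],.072)).round(4).tolist())
b=back(c,[[252,190],[331,189],[392,259]],.0845)
m=W.mean(0);yaw=p0[2]
p=p0.copy(); p[:2]=m[:2]-.065*np.array([np.cos(yaw),np.sin(yaw)]); print("new p",p)
np.save("feeder.npy",p)
print("blanks",(Finv(p,b)*1e3).round(1).tolist())
E
python3 ref.py
```

```text
pins now [[0.0648, 0.0268, 0.092], [0.0647, -0.0245, 0.092]]
sep 0.05125758386272357 yaw -0.33502170367829887
slot corners [[0.0703, 0.0608, 0.072], [0.0701, -0.0584, 0.072]]
new p [ 0.56216986  0.07786706 -0.33343934]
blanks [[-11.8, 54.7, 84.5], [-11.1, -4.4, 84.5], [-66.3, -52.5, 84.5]]
```

```bash
python3 -c "
from h import *
plan(-50,-4.4,76,0)"
```

```text
t4.15 at mm [-45.7  -1.2 197.1] yaw 0.3 open 12.1 F [-0.2  0.8  0.1]
   -> shift [-0.042  0.033  1.211] turn [-0.0001  0.0001  0.0015]
```

move_arm --pt "-0.042 0.033 0.3 0 0 0.0015 -0.74" --pt "-0.042 0.033 0.6 0 0 0.0015 -0.74" --pt "-0.042 0.033 0.9 0 0 0.0015 -0.74" --pt "-0.042 0.033 1 0 0 0.0015 -0.74" --pt "-0.042 0.033 1 0 0 0.0015 -0.74"

```text
t: 4.65
tool_pos: [0.5124, 0.0888, 0.0956]
orientation: [3.097, -0.523, -0.005]
force: [-0.3, -0.1, 0.2]
opening: 0.0125
```

move_arm --pt "0 0 0.1 0 0 0 -0.74" --pt "0 0 0.2 0 0 0 -0.74" --pt "0 0 0.205 0 0 0 -0.74"

```text
t: 4.95
tool_pos: [0.5135, 0.0882, 0.0759]
orientation: [3.097, -0.528, -0.001]
force: [0.2, 0.2, 0.2]
opening: 0.0124
```

```bash
python3 look.py wrist w3; python3 -c "
from h import *
plan(48,0,76,0)"
```

```text
t5.00 at mm [-49.2  -6.1  76.3] yaw -0.2 open 11.9 F [0.3 0.5 0.3]
   -> shift [ 0.972 -0.065  0.002] turn [ 0.0001  0.0002 -0.0014]
```

View pics/w3.png

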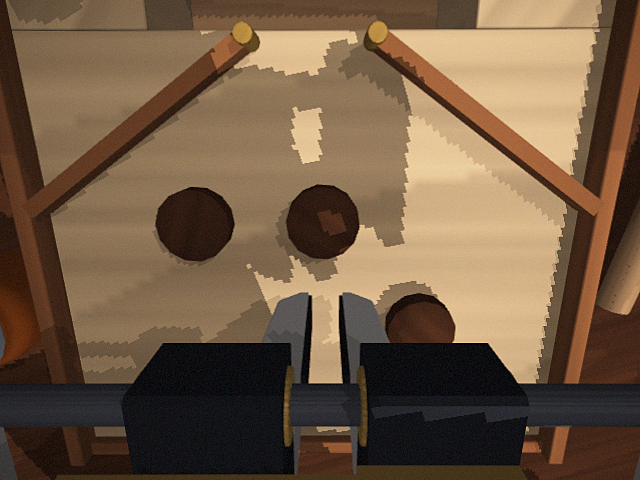

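move_arm --pt "0.1 -0.01 0 0 0 0 -0.74" --pt "0.2 -0.02 0 0 0 0 -0.74" --pt "0.3 -0.03 0 0 0 0 -0.74" --pt "0.4 -0.04 0 0 0 0 -0.74" --pt "0.5 -0.05 0 0 0 0 -0.74" --pt "0.6 -0.06 0 0 0 0 -0.74" --pt "0.7 -0.065 0 0 0 0 -0.74" --pt "0.75 -0.065 0 0 0 0 -0.74"

```text
t: 5.8
tool_pos: [0.5879, 0.0691, 0.0766]
orientation: [3.097, -0.529, 0.0]
force: [-0.2, -0.7, 0.3]
opening: 0.0122
```

```bash
python3 look.py wrist w4; python3 -c "
from h import *
plan(52,0,76,0)"
```

```text
t5.85 at mm [27.4  0.  76.6] yaw -0.3 open 12.1 F [ 0.2 -1.3  0.5]
   -> shift [ 0.246 -0.001  0.006] turn [ 0.     -0.0001 -0.0016]
```

View pics/w4.png

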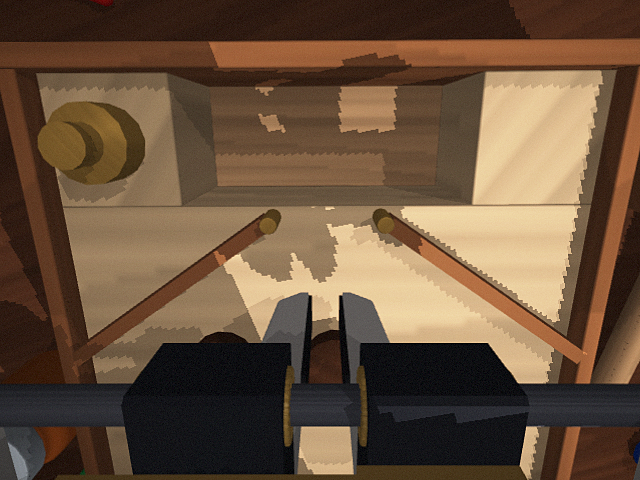

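```bash
python3 look.py scene s1; python3 look.py top t1
python3 - <<'E'
import cv2
a=cv2.imread("pics/scene0.png")
a=cv2.imread("pics/s1.png")[120:380,200:480]; a=cv2.resize(a,None,fx=2.2,fy=2.2,interpolation=cv2.INTER_CUBIC); cv2.imwrite("pics/s1c.png",a)
E
```

```text
(no output)
```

View pics/s1c.png

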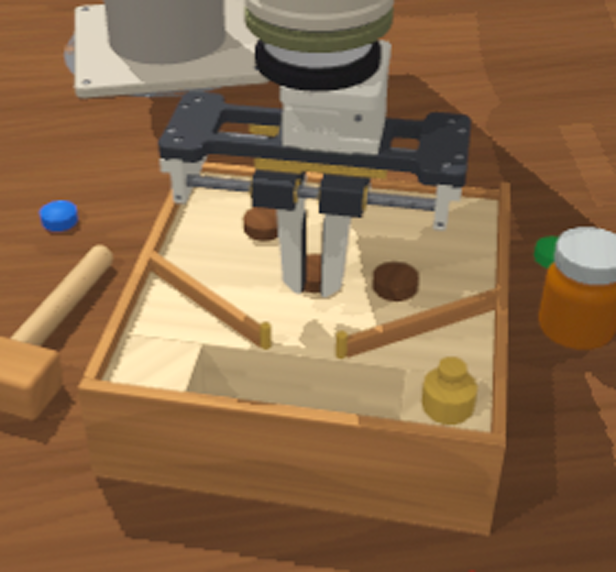

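View pics/t1.png

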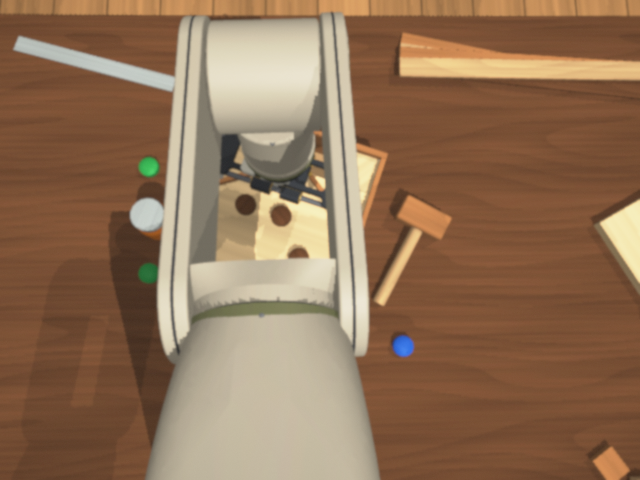

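Run:
```python
from h import *
c=pickle.load(open("s1.pkl","rb"));s=st();f,y,R=where(s)
P=[s["tool_pos"]+R@np.array([.0075,w,z]) for z in (0,-.02) for w in(-.0115,-.006,.006,.0115)]
im=cv2.imread("pics/s1.png")
for q in proj(c,P): cv2.circle(im,tuple(int(v*8) for v in q),6,(0,255,0),-1,shift=3)
print(proj(c,P).round(1).tolist())
a=im[190:310,290:390]; cv2.imwrite("pics/s1d.png",cv2.resize(a,None,fx=5,fy=5,interpolation=cv2.INTER_NEAREST))
```

```text
[[348.3, 264.0], [344.8, 263.6], [337.1, 262.6], [333.6, 262.2], [348.6, 254.1], [345.0, 253.7], [337.2, 252.7], [333.7, 252.3]]
```

View pics/s1d.png

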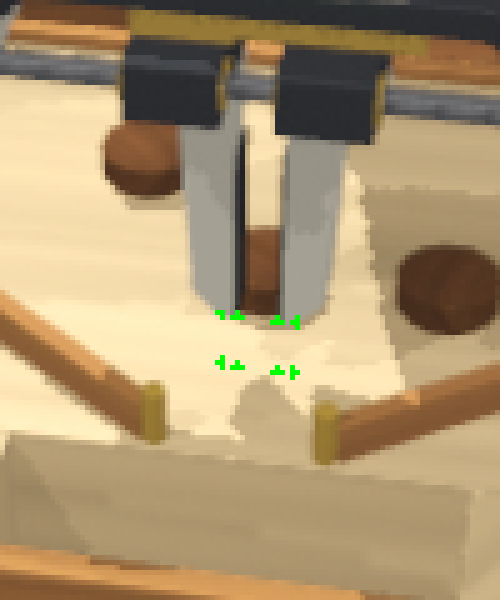

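Run:
```python
from h import *
c=pickle.load(open("w4.pkl","rb"));s=st();f,y,R=where(s)
for z in (0,-.02):
  print(z,proj(c,[s["tool_pos"]+R@np.array([x,w,z]) for w in (-.006,.006) for x in(-.0075,.0075)]).round(1).tolist())
a=cv2.imread("pics/w4.png")[270:350,260:400]; cv2.imwrite("pics/w4c.png",cv2.resize(a,None,fx=5,fy=5))
plan(-50,-4.4,100,0)
```

```text
0 [[315.3, 307.1], [315.1, 279.6], [338.8, 307.1], [339.1, 279.6]]
-0.02 [[314.3, 325.7], [314.0, 295.8], [340.2, 325.7], [340.5, 295.8]]
t5.95 at mm [26.2  0.1 76.5] yaw -0.3 open 11.8 F [-0.4  0.6  0.9]
   -> shift [-0.762  0.049 -0.235] turn [ 0.      0.0001 -0.0015]
```

View pics/w4c.png

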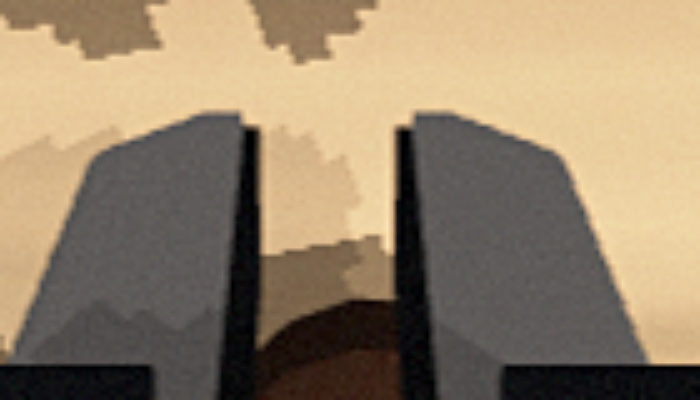

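move_arm --pt "0 0 -0.2 0 0 0 -0.74" --pt "-0.3 0.02 -0.2 0 0 0 -0.74" --pt "-0.76 0.05 -0.2 0 0 0 -0.74" --pt "-0.76 0.05 -0.2 0 0 0 -0.74" --pt "-0.76 0.05 0 0 0 0 -0.74" --pt "-0.76 0.05 0 0 0 0 -0.74"

```text
t: 6.55
tool_pos: [0.5116, 0.09, 0.0747]
orientation: [3.096, -0.528, -0.005]
force: [-1.4, 0.1, -0.1]
opening: 0.0123
```

```bash
python3 -c "
from h import *
plan(-50,-4.4,60,0)"
```

```text
t6.55 at mm [-51.8  -5.1  74.7] yaw -0.2 open 12.3 F [-1.4  0.1 -0.1]
   -> shift [ 0.018 -0.007  0.147] turn [ 0.0004  0.0009 -0.0013]
```

move_arm --pt "0 0 0.05 0 0 0 -0.74" --pt "0 0 0.1 0 0 0 -0.74" --pt "0 0 0.14 0 0 0 -0.74" --pt "0 0 0.16 0 0 0 -0.74" --pt "0 0 0.16 0 0 0 -0.74"

```text
t: 7.05
tool_pos: [0.5134, 0.0899, 0.0603]
orientation: [3.097, -0.529, -0.001]
force: [0.6, -0.3, -0.4]
opening: 0.0123
```

```bash
python3 look.py wrist w5; python3 look.py scene s2
python3 - <<'E'
from h import *
plan(52,0,60,0)
a=cv2.imread("pics/s2.png")[180:320,270:400]; a=cv2.resize(a,None,fx=3,fy=3,interpolation=cv2.INTER_CUBIC)
b=cv2.resize(cv2.imread("pics/w5.png"),None,fx=.6,fy=.6)
o=np.zeros((420,390+384,3),np.uint8);o[:,:390]=a;o[:288,390:]=b;cv2.imwrite("pics/c5.png",o)
E
```

```text
t7.15 at mm [-49.8  -4.5  60.7] yaw -0.3 open 11.9 F [ 0.3  0.  -0.4]
   -> shift [ 1.018 -0.049  0.007] turn [-0.     -0.     -0.0015]
```

View pics/c5.png

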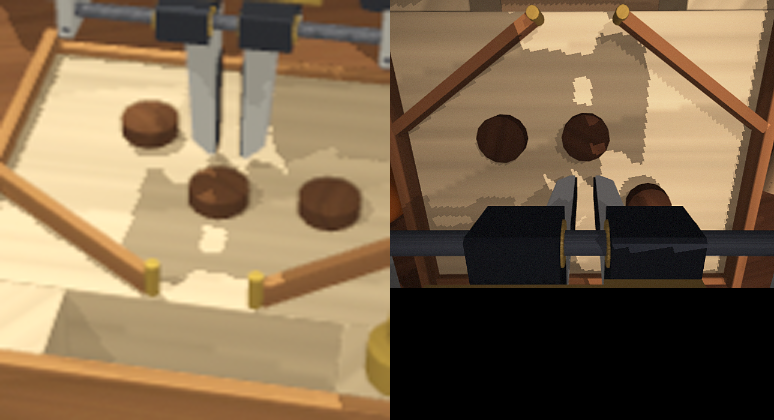

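move_arm --pt "0.1 -0.01 0 0 0 0 -0.74" --pt "0.2 -0.02 0 0 0 0 -0.74" --pt "0.3 -0.03 0 0 0 0 -0.74" --pt "0.4 -0.04 0 0 0 0 -0.74" --pt "0.5 -0.05 0 0 0 0 -0.74" --pt "0.6 -0.05 0 0 0 0 -0.74" --pt "0.7 -0.05 0 0 0 0 -0.74" --pt "0.75 -0.05 0 0 0 0 -0.74"

```text
t: 7.95
tool_pos: [0.5869, 0.0694, 0.0606]
orientation: [3.097, -0.529, 0.0]
force: [0.1, -0.5, 0.1]
opening: 0.012
```

```bash
python3 look.py wrist w6; python3 -c "
from h import *
plan(52,0,60,0)"
```

```text
t8.00 at mm [26.4 -0.  60.7] yaw -0.3 open 12.0 F [-0.5 -0.3 -0.3]
   -> shift [ 0.256 -0.001  0.007] turn [-0.     -0.0002 -0.0016]
```

View pics/w6.png

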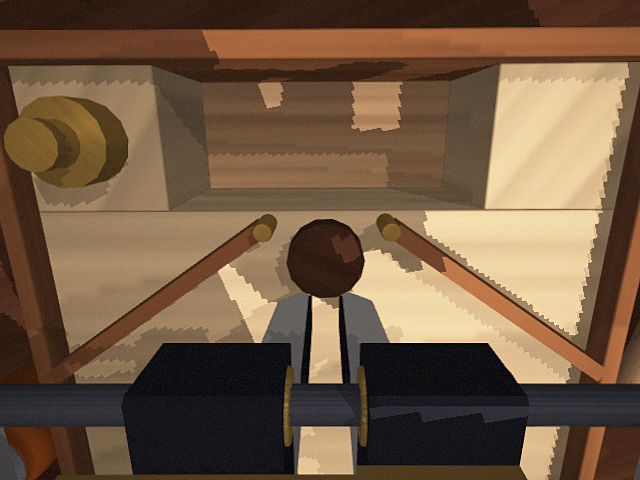

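move_arm --pt "0.06 0 0 0 0 0 -0.74" --pt "0.12 0 0 0 0 0 -0.74" --pt "0.18 0 0 0 0 0 -0.74" --pt "0.24 0 0 0 0 0 -0.74" --pt "0.28 0 0 0 0 0 -0.74" --pt "0.28 0 0 0 0 0 -0.74"

```text
t: 8.6
tool_pos: [0.6129, 0.0603, 0.0607]
orientation: [-3.097, 0.529, -0.0]
force: [-0.1, 0.0, -0.7]
opening: 0.0125
```

```bash
python3 look.py wrist w7; python3 -c "
from h import *
plan(52,0,60,0)"
```

```text
t8.65 at mm [53.3 -0.  60.6] yaw -0.3 open 12.1 F [ 0.7 -0.5  0.4]
   -> shift [-0.013  0.     0.006] turn [ 0.      0.     -0.0015]
```

View pics/w7.png

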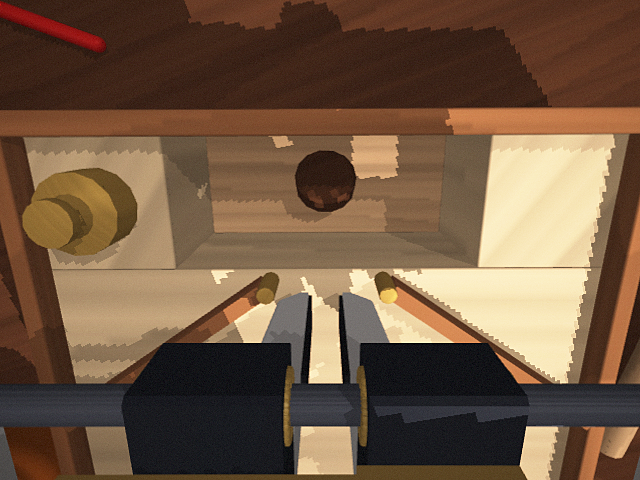

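move_arm --pt "0 0 -0.4 0 0 -0.04 -0.74" --pt "-0.84 -0.88 -0.5 0 0 -0.38 -0.74" --pt "-0.84 -0.88 -0.5 0 0 -0.38 -0.74" --pt "-0.84 -0.88 -0.5 0 0 -0.38 -0.74" --pt "-0.84 -0.88 -0.5 0 0 -0.38 -0.74" --pt "-0.84 -0.88 -0.5 0 0 -0.38 -0.74" --pt "-0.84 -0.88 -0.5 0 0 -0.38 -0.74" --pt "-0.84 -0.88 -0.5 0 0 -0.38 -0.74"

```text
t: 9.45
tool_pos: [0.5619, 0.1716, 0.1106]
orientation: [-2.866, -1.287, 0.0]
force: [0.6, 0.4, 0.5]
opening: 0.012
```

move_arm --pt "0 0 0 0 0 -0.287 -0.74" --pt "0 0 0 0 0 -0.287 -0.74" --pt "0 0 0 0 0 -0.287 -0.74" --pt "0 0 0 0 0 -0.287 -0.74" --pt "0 0 0 0 0 -0.287 -0.74" --pt "0 0 0 0 0 -0.287 -0.74" --pt "0 0 0 0 0 -0.287 -0.74"

```text
t: 10.15
tool_pos: [0.562, 0.1715, 0.1106]
orientation: [-2.023, -2.403, 0.0]
force: [0.0, 0.4, 0.1]
opening: 0.0122
```

```bash
python3 look.py scene s3
python3 - <<'E'
from h import *
plan(-31,87.5,60,120)
a=cv2.imread("pics/s3.png")[140:360,230:460]; a=cv2.resize(a,None,fx=2.6,fy=2.6,interpolation=cv2.INTER_CUBIC);cv2.imwrite("pics/s3c.png",a)
E
```

```text
t10.20 at mm [-30.7  88.4 110.6] yaw 118.6 open 12.4 F [ 0.1 -1.  -0.1]
   -> shift [-0.007 -0.007  0.506] turn [-0.      0.     -0.0078]
```

View pics/s3c.png

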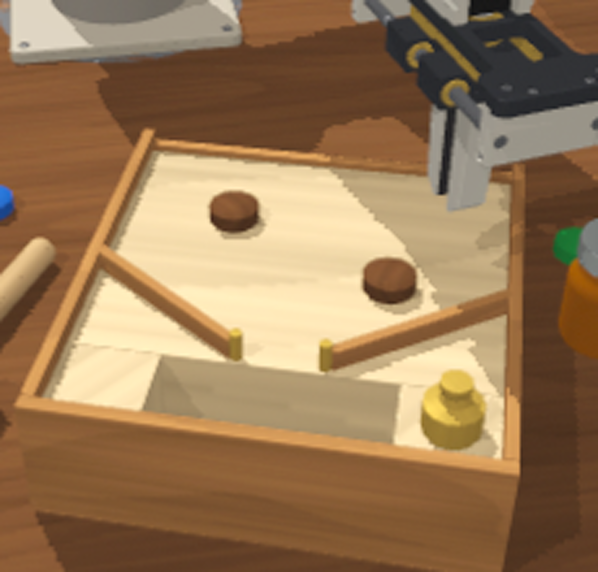

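move_arm --pt "0 0 0.2 0 0 -0.008 -0.74" --pt "0 0 0.4 0 0 -0.008 -0.74" --pt "0 0 0.5 0 0 -0.008 -0.74" --pt "0 0 0.5 0 0 -0.008 -0.74"

```text
t: 10.6
tool_pos: [0.5607, 0.1711, 0.0587]
orientation: [-1.998, -2.421, 0.004]
force: [-0.0, 0.4, 0.0]
opening: 0.0121
```

```bash
python3 look.py scene s4
python3 - <<'E'
from h import *
plan(8.3,20.3,60,120)
a=cv2.imread("pics/s4.png")[160:360,230:460]; a=cv2.resize(a,None,fx=3,fy=3,interpolation=cv2.INTER_CUBIC);cv2.imwrite("pics/s4c.png",a)
E
```

```text
t10.65 at mm [-31.1  88.1  60.1] yaw 120.1 open 11.8 F [ 0.5 -0.4  0.3]
   -> shift [-0.784  0.001  0.001] turn [-0.0005  0.      0.0004]
```

View pics/s4c.png

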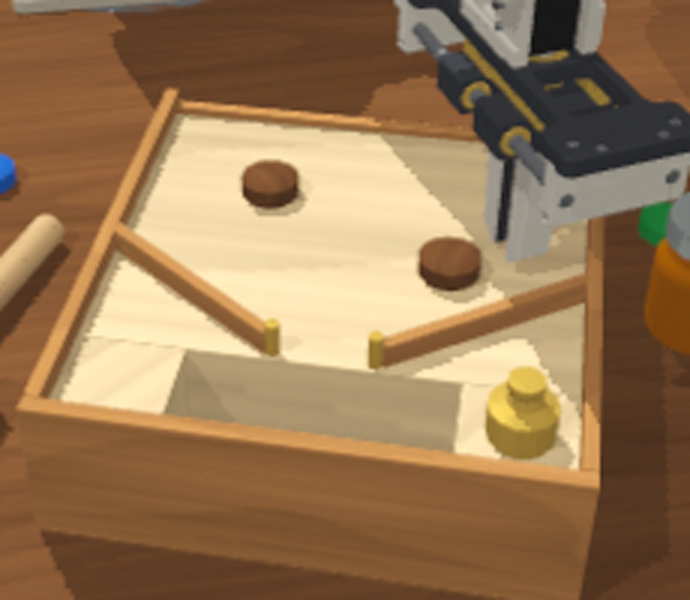

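move_arm --pt "-0.1 0 0 0 0 0 -0.74" --pt "-0.2 0 0 0 0 0 -0.74" --pt "-0.3 0 0 0 0 0 -0.74" --pt "-0.4 0 0 0 0 0 -0.74" --pt "-0.5 0 0 0 0 0 -0.74" --pt "-0.6 0 0 0 0 0 -0.74" --pt "-0.7 0 0 0 0 0 -0.74" --pt "-0.78 0 0 0 0 0 -0.74"

```text
t: 11.45
tool_pos: [0.5775, 0.0939, 0.0606]
orientation: [1.997, 2.425, -0.0]
force: [-1.0, 1.3, 0.7]
opening: 0.012
```

```bash
python3 look.py scene s5
python3 - <<'E'
from h import *
plan(-25,0,110,0)
a=cv2.imread("pics/s5.png")[160:360,230:460]; a=cv2.resize(a,None,fx=3,fy=3,interpolation=cv2.INTER_CUBIC);cv2.imwrite("pics/s5c.png",a)
E
```

```text
t11.50 at mm [ 9.7 19.3 60.6] yaw 120.2 open 12.0 F [ 0.4 -0.5 -1.1]
   -> shift [ 0.007 -0.397 -0.494] turn [2.000e-04 1.000e-04 6.675e-01]
```

View pics/s5c.png

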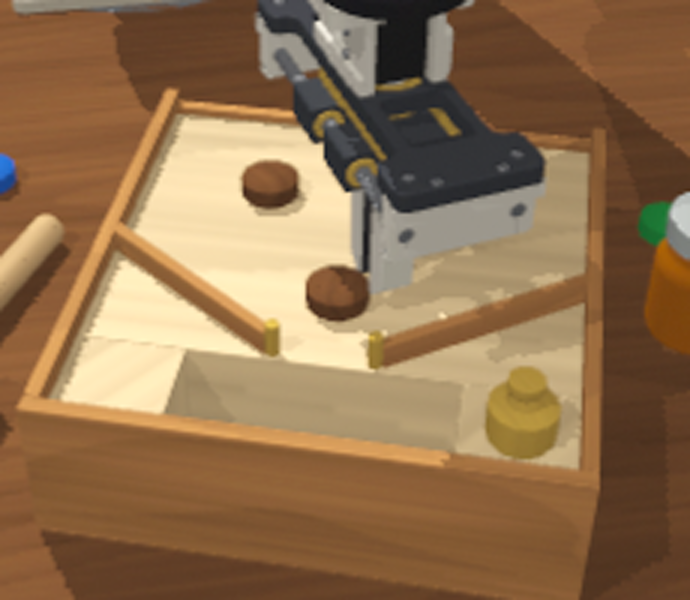

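move_arm --pt "0.06 0 0 0 0 0 -0.74" --pt "0.06 0 -0.4 0 0 0 -0.74" --pt "0.01 -0.4 -0.5 0 0 0.28 -0.74" --pt "0.01 -0.4 -0.5 0 0 0.28 -0.74" --pt "0.01 -0.4 -0.5 0 0 0.28 -0.74" --pt "0.01 -0.4 -0.5 0 0 0.28 -0.74" --pt "0.01 -0.4 -0.5 0 0 0.28 -0.74" --pt "0.01 -0.4 -0.5 0 0 0.28 -0.74"

```text
t: 12.3
tool_pos: [0.5376, 0.0891, 0.1106]
orientation: [-2.843, -1.337, -0.0]
force: [0.2, 0.4, 0.0]
opening: 0.012
```

move_arm --pt "0 0 0 0 0 0.38 -0.74" --pt "0 0 0 0 0 0.38 -0.74" --pt "0 0 0 0 0 0.38 -0.74" --pt "0 0 0 0 0 0.38 -0.74" --pt "0 0 0 0 0 0.38 -0.74" --pt "0 0 0 0 0 0.38 -0.74" --pt "0 0 0 0 0 0.38 -0.74" --pt "0 0 0 0 0 0.38 -0.74"

```text
t: 13.1
tool_pos: [0.5376, 0.0891, 0.1106]
orientation: [-3.103, 0.492, 0.0]
force: [0.2, 0.1, 0.2]
opening: 0.0124
```

```bash
python3 look.py wrist w8; python3 -c "
from h import *
plan(-25,0,60,0)"
```

```text
t13.15 at mm [-26.9   2.5 110.5] yaw 0.6 open 12.1 F [-0.1 -0.1 -0.7]
   -> shift [0.019 0.025 0.505] turn [-0.      0.0001  0.0032]
```

View pics/w8.png

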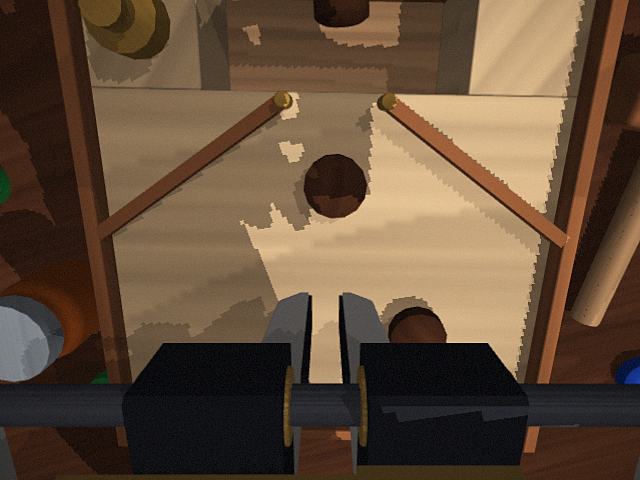

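move_arm --pt "0.02 0.025 0.2 0 0 0.003 -0.74" --pt "0.02 0.025 0.4 0 0 0.003 -0.74" --pt "0.02 0.025 0.5 0 0 0.003 -0.74" --pt "0.02 0.025 0.5 0 0 0.003 -0.74" --pt "0.12 0.025 0.5 0 0 0.003 -0.74" --pt "0.22 0.025 0.5 0 0 0.003 -0.74" --pt "0.32 0.025 0.5 0 0 0.003 -0.74" --pt "0.42 0.025 0.5 0 0 0.003 -0.74"

```text
t: 13.95
tool_pos: [0.5788, 0.0726, 0.0615]
orientation: [-3.102, 0.498, -0.002]
force: [-0.1, -0.1, -0.1]
opening: 0.0119
```

```bash
python3 look.py wrist w9; python3 -c "
from h import *
plan(54,0,60,0)"
```

```text
t14.00 at mm [18.5  0.3 61.5] yaw 0.8 open 12.1 F [-1.  -0.8  0.4]
   -> shift [0.354 0.008 0.015] turn [-0.0002 -0.0007  0.0046]
```

View pics/w9.png

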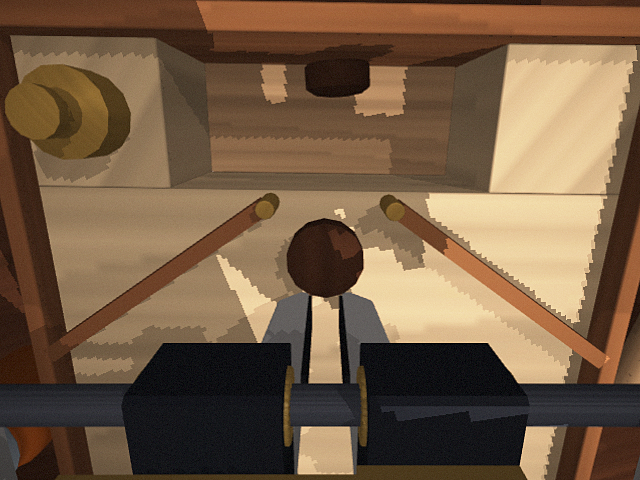

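move_arm --pt "0.06 0.01 0 0 0 0.004 -0.74" --pt "0.12 0.012 0 0 0 0.004 -0.74" --pt "0.18 0.012 0 0 0 0.004 -0.74" --pt "0.24 0.012 0 0 0 0.004 -0.74" --pt "0.3 0.012 0 0 0 0.004 -0.74" --pt "0.35 0.012 0 0 0 0.004 -0.74" --pt "0.35 0.012 0 0 0 0.004 -0.74"

```text
t: 14.7
tool_pos: [0.6106, 0.0606, 0.0607]
orientation: [3.099, -0.518, 0.001]
force: [-0.5, 0.3, 0.9]
opening: 0.0125
```

```bash
python3 look.py wrist w10; python3 -c "
from h import *
plan(-90,-52,110,0)
print(st()['q'].round(2))"
```

```text
t14.75 at mm [51.  -0.4 60.6] yaw 0.1 open 12.2 F [ 0.5 -0.9  0.1]
   -> shift [-1.411  0.513 -0.494] turn [ 0.     -0.      0.0007]
[ 0.02  0.27  1.59 -0.    1.29  1.92]
```

View pics/w10.png

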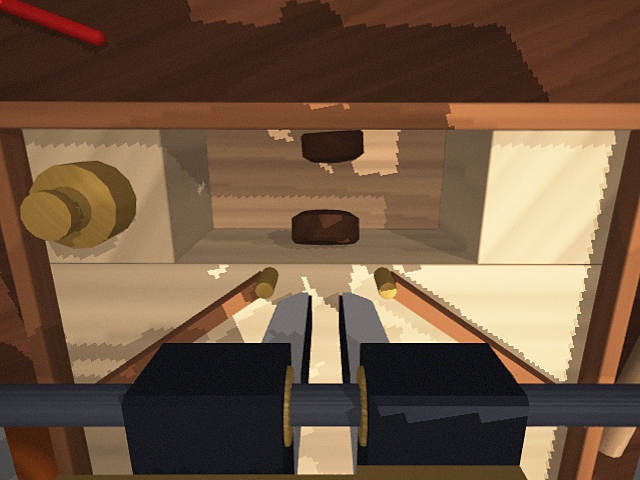

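move_arm --pt "0 0 -0.4 0 0 0 -0.74" --pt "-0.96 0.5 -0.5 0 0 -0.2 -0.74" --pt "-0.96 0.5 -0.5 0 0 -0.2 -0.74" --pt "-0.96 0.5 -0.5 0 0 -0.2 -0.74" --pt "-0.96 0.5 -0.5 0 0 -0.2 -0.74" --pt "-0.96 0.5 -0.5 0 0 -0.2 -0.74"

```text
t: 15.35
tool_pos: [0.5025, 0.0449, 0.111]
orientation: [3.106, 0.47, 0.001]
force: [0.2, 0.0, -0.1]
opening: 0.0119
```

```bash
python3 look.py wrist w11; python3 -c "
from h import *
plan(-95.5,-74,100,36)
c=pickle.load(open('w11.pkl','rb'))
print(proj(c,F(p0,[[-.066,-.0525,.0845]])))"
```

```text
t15.40 at mm [-45.2 -50.6 111. ] yaw 36.2 open 12.2 F [0.1 0.2 0.4]
   -> shift [-0.544 -0.108  0.109] turn [ 0.0001 -0.0002  0.001 ]
[[307.97161474 302.62757992]]
```

View pics/w11.png

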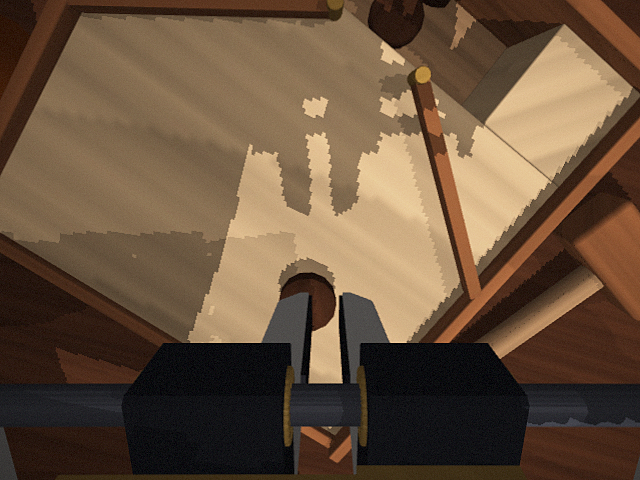

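move_arm --pt "-0.54 -0.11 0 0 0 0 -0.74" --pt "-0.54 -0.11 0 0 0 0 -0.74" --pt "-0.54 -0.11 0.2 0 0 0 -0.74" --pt "-0.54 -0.11 0.4 0 0 0 -0.74" --pt "-0.54 -0.11 0.5 0 0 0 -0.74" --pt "-0.54 -0.11 0.5 0 0 0 -0.74"

```text
t: 16.0
tool_pos: [0.4472, 0.0396, 0.0594]
orientation: [-3.107, -0.462, 0.004]
force: [-0.3, -0.5, -0.5]
opening: 0.0118
```

```bash
python3 look.py wrist w12; python3 -c "
from h import *
plan(-14,-13.7,60,36)"
```

```text
t16.05 at mm [-95.4 -73.6  60.5] yaw 36.1 open 11.9 F [ 0.3 -0.8  0.3]
   -> shift [ 1.01  -0.005  0.004] turn [-0.0001  0.0003  0.0003]
```

View pics/w12.png

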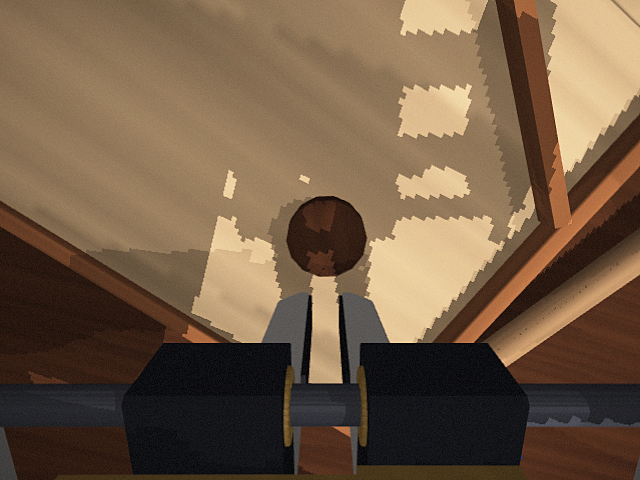

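Aligned with the third blank; push diagonally to the centre line.

move_arm --pt "0.12 0 0 0 0 0 -0.74" --pt "0.24 0 0 0 0 0 -0.74" --pt "0.36 0 0 0 0 0 -0.74" --pt "0.48 0 0 0 0 0 -0.74" --pt "0.6 0 0 0 0 0 -0.74" --pt "0.72 0 0 0 0 0 -0.74" --pt "0.84 0 0 0 0 0 -0.74" --pt "0.92 0 0 0 0 0 -0.74"

```text
t: 16.85
tool_pos: [0.5378, 0.0668, 0.062]
orientation: [3.107, 0.464, 0.003]
force: [-0.8, -1.1, 0.5]
opening: 0.0123
```

move_arm --pt "0.05 0 0 0 0 0 -0.74" --pt "0.08 0 0 0 0 0 -0.74" --pt "0.08 0 0 0 0 0 -0.74" --pt "0 0 0 0 0 0 -0.74" --pt "0 0 -0.4 0 0 0 -0.74"

```text
t: 17.35
tool_pos: [0.5297, 0.0659, 0.0946]
orientation: [-3.106, -0.465, 0.019]
force: [1.0, -0.5, -0.4]
opening: 0.0119
```

```bash
python3 look.py wrist w13; python3 -c "
from h import *
plan(-45,0,100,0)"
```

```text
t17.40 at mm [-20.8 -19.5 105.6] yaw 36.1 open 11.9 F [3.5 0.  4.8]
   -> shift [-0.081 -0.3    0.056] turn [-0.     -0.0006  0.2007]
```

View pics/w13.png

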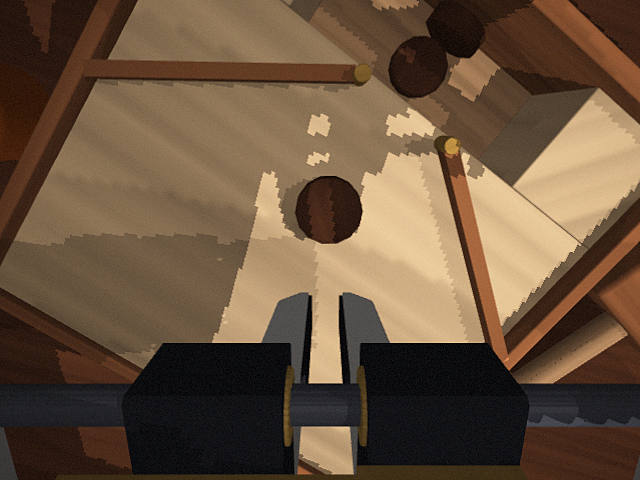

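move_arm --pt "-0.08 -0.3 0 0 0 0.2 -0.74" --pt "-0.08 -0.3 0 0 0 0.2 -0.74" --pt "-0.08 -0.3 0 0 0 0.2 -0.74" --pt "-0.08 -0.3 0 0 0 0.2 -0.74" --pt "-0.08 -0.3 0 0 0 0.2 -0.74" --pt "-0.08 -0.3 0 0 0 0.2 -0.74"

```text
t: 18.0
tool_pos: [0.5193, 0.0926, 0.1008]
orientation: [-3.099, 0.514, -0.0]
force: [-0.3, 0.2, 0.1]
opening: 0.0119
```

```bash
python3 look.py wrist w14; python3 -c "
from h import *
c=pickle.load(open('w13.pkl','rb'))
print(Finv(p0,back(c,[[329,210]],.0845))*1e3)
plan(-35,0,60,0)"
```

```text
[[ 6.61898804  0.92268332 84.5       ]]
t18.05 at mm [-45.3  -0.  100.7] yaw 0.3 open 12.1 F [-0.4  0.4 -0.4]
   -> shift [0.103 0.    0.407] turn [-0.     -0.0001  0.0019]
```

View pics/w14.png

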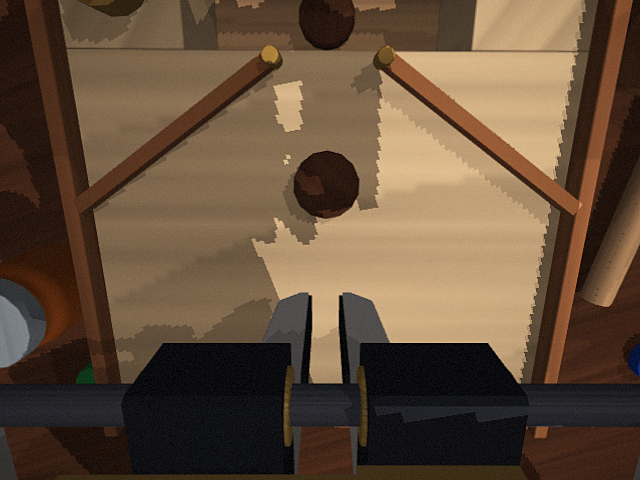

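move_arm --pt "0.1 0 0.2 0 0 0.002 -0.74" --pt "0.1 0 0.38 0 0 0.002 -0.74" --pt "0.1 0 0.4 0 0 0.002 -0.74" --pt "0.2 0 0.4 0 0 0.002 -0.74" --pt "0.3 0 0.4 0 0 0.002 -0.74" --pt "0.4 0 0.4 0 0 0.002 -0.74" --pt "0.5 0 0.4 0 0 0.002 -0.74" --pt "0.6 0 0.4 0 0 0.002 -0.74"

```text
t: 18.85
tool_pos: [0.5777, 0.0729, 0.0612]
orientation: [-3.097, 0.527, -0.001]
force: [0.5, 0.7, 0.1]
opening: 0.0121
```

```bash
python3 look.py wrist w15; python3 -c "
from h import *
plan(54,0,60,0)"
```

```text
t18.90 at mm [17.5  0.2 61.2] yaw -0.2 open 12.5 F [-0.5 -0.8 -0.1]
   -> shift [0.365 0.001 0.013] turn [-0.0001 -0.0006 -0.0014]
```

View pics/w15.png

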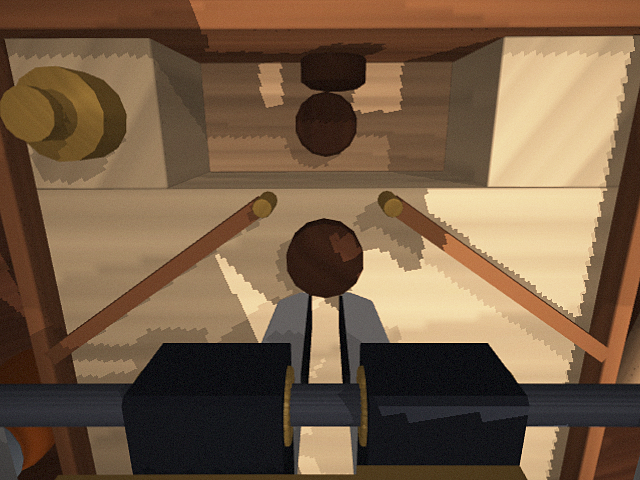

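move_arm --pt "0.06 0 0 0 0 0 -0.74" --pt "0.12 0 0 0 0 0 -0.74" --pt "0.18 0 0 0 0 0 -0.74" --pt "0.24 0 0 0 0 0 -0.74" --pt "0.3 0 0 0 0 0 -0.74" --pt "0.36 0 0 0 0 0 -0.74" --pt "0.36 0 0 0 0 0 -0.74"

```text
t: 19.6
tool_pos: [0.6111, 0.0611, 0.0607]
orientation: [3.097, -0.528, 0.001]
force: [-0.2, 0.9, 0.2]
opening: 0.0116
```

move_arm --pt "-0.1 0 0 0 0 0 -0.74" --pt "-0.2 0 -0.3 0 0 0 -0.74" --pt "-0.3 0 -0.8 0 0 0 -0.74" --pt "-0.3 0 -0.8 0 0 0 -0.74" --pt "-0.3 0 -0.8 0 0 0 -0.74"

```text
t: 20.1
tool_pos: [0.5826, 0.0718, 0.143]
orientation: [-3.096, 0.526, -0.006]
force: [-0.5, -0.4, -0.6]
opening: 0.0119
```

```bash
python3 look.py wrist w16;python3 look.py scene s6
```

```text
(no output)
```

View pics/w16.png

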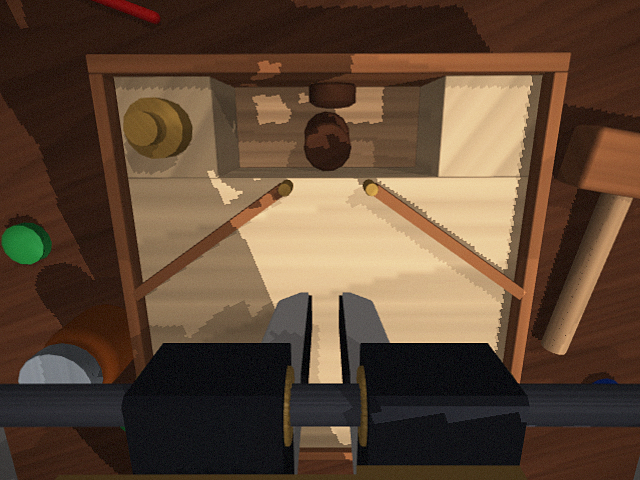

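View pics/s6.png

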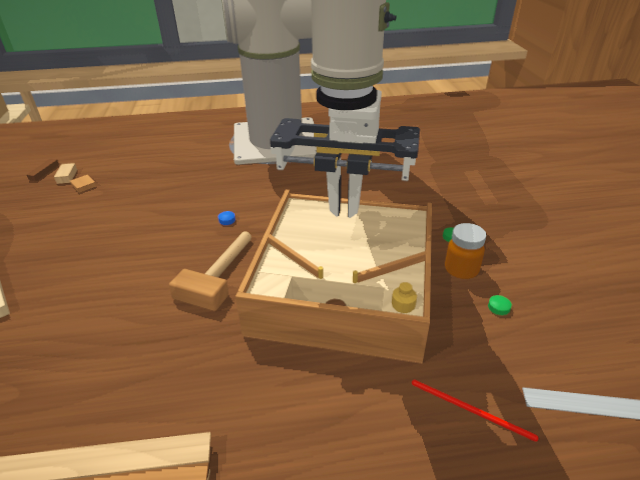

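```bash
python3 look.py wrist w17
python3 - <<'E'
from h import *
im=cv2.imread("pics/w17.png")[60:200,220:440]; b=cv2.resize(im,None,fx=3.5,fy=3.5,interpolation=cv2.INTER_CUBIC)
a=cv2.resize(cv2.imread("pics/s6.png")[265:325,270:400],None,fx=4,fy=4,interpolation=cv2.INTER_CUBIC)
cv2.imwrite("pics/c17.png",b);cv2.imwrite("pics/c18.png",a)
c=pickle.load(open("s6.pkl","rb"))
for z in(.03,.045,.06,.072): print(z,Finv(p0,back(c,[[337,301]],z)).round(3))
E
```

```text
0.03 [[0.07 0.   0.03]]
0.045 [[0.085 0.003 0.045]]
0.06 [[0.099 0.005 0.06 ]]
0.072 [[0.111 0.007 0.072]]
```

View pics/c17.png

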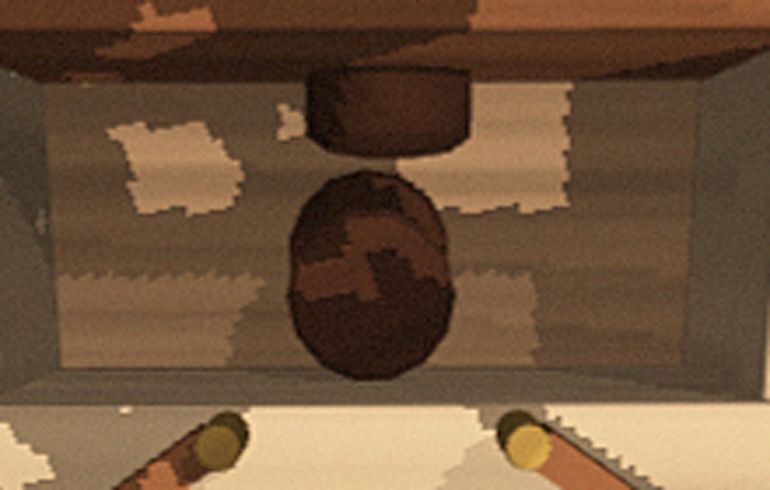

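View pics/c18.png

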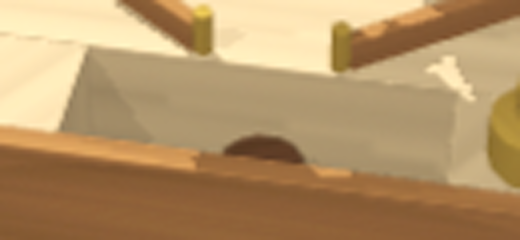

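move_arm --pt "-0.2 0 -0.2 0 0 0 -0.74" --pt "-0.2 0 -0.2 0 0 0 -0.74" --pt "-0.2 0 -0.2 0 0 0 -0.74" --pt "-0.2 0 -0.2 0 0 0 -0.74" --pt "-0.2 0 -0.2 0 0 0 -0.74" --pt "-0.2 0 -0.2 0 0 0 -0.74" --pt "-0.2 0 -0.2 0 0 0 -0.74"

```text
t: 20.95
tool_pos: [0.5631, 0.0778, 0.1602]
orientation: [3.097, -0.528, -0.001]
force: [-0.3, -0.7, -0.2]
opening: 0.0124
```

```bash
python3 look.py scene s7
python3 - <<'E'
import cv2,numpy as np
a=cv2.imread("pics/s6.png")[265:325,250:430].astype(int);b=cv2.imread("pics/s7.png")[265:325,250:430].astype(int)
d=abs(a-b).max(2);print((d>30).sum(),np.argwhere(d>30)[:8]+[265,250])
cv2.imwrite("pics/s7c.png",cv2.resize(b.astype(np.uint8),None,fx=4,fy=4))
from plant import *
print(read_state()["t"],read_state()["force"])
E
```

```text
196 [[265 376]
 [265 377]
 [265 378]
 [265 379]
 [265 380]
 [265 381]
 [265 382]
 [265 383]]
21.0 [-0.52050185  0.40601733  0.36189414]
```

View pics/s7c.png

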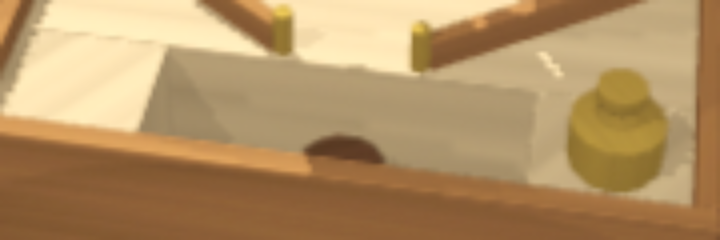

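The blanks are unchanged (only the arm's shadow moved), so I'm handing in.

```bash
python3 -c "
from plant import *
print(close_job())"
```

```text
the job is handed in; nothing more can be done
None
```

All three blanks are in the slot and the job was handed in at about 21 s of the 61 s allowed. The hand-in gave no verdict.

- **Sweeping:** I pushed the blanks along the deck one at a time between the fingertips, held about 12 mm apart. The middle blank went first, then the +y one, then the rear one. I checked with the wrist camera that each was in the slot before pushing the next.
- **Disagreement:** the real fingertips end about 18 mm above the reported TCP. Because of this, my first pass went over the middle blank without touching or moving it. Two cameras showed the offset, so I worked at a reported height of about 0.060 m, where the force readings showed no deck contact. The cameras also disagreed by 2–3 mm on the feeder's position, so I fixed it from the pins in the wrist view.
- **Last checks:**
  - The wrist view shows three blanks in the slot: one on edge at the far wall, and the last leaning on the flat one. All are well below the deck by my estimate from the pictures.
  - In two scene pictures about 0.9 s apart the visible blank had not moved. The other two were hidden by the front wall, so I did not check that they were at rest.
  - The weight, jar and mallet look unmoved; I did not measure them.
  - The gripper was clear of everything, with only noise on the force reading.

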